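Set the coffee corner's water filter blend valve and flush it

TASK

On the white water filter console of the coffee corner, turn the blue valve handle anticlockwise (seen from above) until the red pointer on the black dial points at the green tab, and let go of the handle. Then push the orange flush plunger fully down to the end of its stroke, hold it there for half a second and let it spring back; do not work the plunger before the valve is set. Leave the mug, the coffee tin and the paper cup standing where they are.

Things in the scene. Friction and masses are not known exactly. Their poses are not given: they have to be found in the camera images.
- valve_axis (a point): On the valve's vertical turning axis, 80 mm above the table. The white console (190 x 330 mm, top 70 mm above the table, fixed) carries a steel bezel of radius 88 mm and in it a black turning dial disc of radius 72 mm. Axes are the console's: y runs from plunger to valve, z up. The plunger's axis lies 177 mm along -y from here.
- pointer_tip (a point): Tip of the red pointer painted on the black dial disc, 72 mm out from the valve axis, 81 mm above the table; x axis outward. The disc turns with the valve stem against about 0.13 N m of friction and stays where left. The valve turns 3.6 rad in all; it starts near its clockwise stop.
- mark_tip (a point): Where the pointer's tip must come: on the dial's edge in line with the green tab (16 mm wide, clipped on the bezel just outside the disc, its outer edge 96 mm above the table), 72 mm out from the valve axis, as high as the pointer's tip; x axis outward. The tab is stiff and stays put. At the start it lies 1.7 to 2.7 rad anticlockwise of the pointer.
- valve_handle: Blue bar handle, 116 mm long, 16 mm wide, 32 mm high, on a neck of radius 7 mm, 12 mm high. Origin: bar's centre, on the valve axis, 123 mm above the table. y runs along the bar, z up. Worn, loose fit: it lies about square to the pointer but turns freely 0.2 rad either way before the stem and pointer follow, so its angle does not tell the setting.
- flush_top (a point): Centre of the top face of the orange flush plunger, a round cap of radius 24 mm and 14 mm thick on a 24 mm rod in a steel sleeve; 150 mm above the table when up, z up.
- flush (a joint): How far the plunger is pushed down, m: 0 up, 0.022 at the end of its stroke. A spring resists with about 4 N at first and 15 N at the end, and pushes it back up.
- mug_mid (a point): Blue mug, radius 40 mm, 92 mm tall, loose; the point is on its axis at half height.
- coffee_tin_mid (a point): Dark tin with a red label, radius 42 mm, 115 mm tall, loose; the point is on its axis at half height.
- paper_cup_mid (a point): White paper cup, rim radius 38 mm, 85 mm tall, light and loose; the point is on its axis at half height.
Things that resemble listed ones, but are neither listed nor needed, are in the scene too. Leave any pink or yellow look-alike of the part that bears mug_mid alone.

How it is judged:
By the outcome, as a careful person would: the job done as asked, in the order asked, and still so for the second after the job is handed in, with the robot touching nothing.
It also fails if it takes over 61 s, if anything falls off the work surface, if the arm or the gripper's body presses on something with over 40 N, if the wrist force passes 120 N, or if a joint passes its speed limit or range.

ROBOT

A 6-joint arm with a two-finger parallel gripper is mounted at the origin on the work surface. World frame = base frame: x ahead of the robot, y to its left, z up, the work surface at z = 0. Lengths are in mm, angles in rad, forces in N, time in s.
With the tool pointing down it reaches from about 325 to 850 mm from the base axis. Payload 15.5 kg.
Tool frame: the origin (TCP) lies at the very end of the fingers, on their centre line; the grasp point (between the pads) lies 19 mm behind it; z points along the fingers, y is the line along which they close (so a half turn about z gives the same grasp; the last joint's range is limited). The gripper opens to 91 mm and grips with 3 to 60 N. Pads are 32 mm wide; open, the fingers measure 118 mm over their backs; the gripper's body (76 mm by 178 mm) begins 60 mm behind the grasp point.
Start: joints at [-1.411, 0.494, 1.345, -0, 1.302, -0.096], TCP at [158.138, -604.664, 213.915] pointing down, gripper open.
Joint ranges: [-2.91, 2.91], [-0.82, 2.16], [0.22, 2.67], [-1.22, 4.37], [0.12, 2.79], [-3.08, 3.08]. Speed limits (rad/s): [1.89, 1.89, 2.57, 3.01, 3.01, 3.01].

INTERFACE

Orientations are given as a unit quaternion [w, x, y, z].
In Python, from rig import r, viewer, workorder gives the robot as it stands.
- The arm moves only by the shell command python3 -m creep 'ROWS'. ROWS is JSON, a list of rows, each a list of 5 numbers: the shift along the tool's x, y, z each as a share of 25 mm, from -1 to 1, then the turn about the tool's z as a share of 5 degrees, from -1 to 1, then the closure in counts, from 0 (fully open) to 255 (shut). A call has 1 to 8 rows; each row shifts and turns the commanded pose from where the row before left it, along the tool's axes as they then stand; what a row does not reach is not made up. A row lasts 1/12 s, in which the tool goes at most 41.7 mm and 7.16 degrees, less where a joint would pass 70% of its speed; a pose out of reach is approached as far as the arm can. A call with a number of a shift or a turn outside -1 to 1 is refused whole. A call with a gripper value outside its range is refused whole. The fingers move at their own pace and stop on an object; the grip force is fixed at half the most. Time passes only in rows, so rows that do not move let the fingers close. It gives the time, the measured TCP pose, the force, the opening and the grip force at its end, in the units of the state.
- r.read_state(): the state, without advancing time (a new reading comes with each control period).
- viewer.capture(name): name is "scene" or "top" or "wrist"; returns (picture, depth): 400x640x3 uint8, red, green, blue; 400x640 float32, mm along the optical axis (not along the pixel's ray), 0 where there is no reading.
- viewer.camera_model(name): a dict with "fovy" (degrees; the focal length in pixels is half the picture's height over the tangent of half this angle, whatever the lens; pixels are square), "cx", "cy" (the principal point, pixels), "xyz" and "attitude" of the camera in the world. Camera axes: x right, y down, z forward; pixel columns grow to the right and rows downward; lengths in mm; the calibration is good to about 2 mm. The wrist camera is an equidistant fisheye: a pixel r from the principal point sees the ray r / f radians off the axis. A picture is of the moment at which its call begins: read the wrist's pose just before it. camera_model takes no time and is no camera call; for the wrist camera it gives the pose at the moment of the call.
- workorder.sign_off(): hands the job in; it is judged then, once.
The state is a dict: "clock": time; "joint_pos": joint angles; "joint_velocities": joint speeds; "joint_efforts": joint torques, N m; "eef_pos": TCP position; "tool_rot": TCP orientation; "contact_force": force on the tool from outside, world axes, zero at the start; "wrist_torque": the same for the moment, N m; "finger_gap": opening from 0.0 (shut) to 1.0 (fully open); "gripper_force": force on a finger pad.
Only numpy, scipy, OpenCV 4.12 (cv2) and the standard library are available. Lean on these libraries where they do the work, as an engineer would, in place of code of your own. Each camera call takes 0.05 s, during which the arm holds its last target. There are 200 camera calls.

## Working session

There is one attempt and no reset: what is moved stays moved. The work goes in short steps, Python scripts to look and compute and a shell command to move; the robot and the scene stay as the last step left them, time stands still between calls to the robot, and variables do not carry over. Pictures are saved under pics/ and viewed, at most 10 in all, crops included, and the job is handed in when it is done.

```bash
ls; mkdir -p pics
cat > h.py <<'E'
import numpy as np, cv2
from scipy.spatial.transform import Rotation as R
from rig import r, viewer, workorder
def rot(m):
    a=np.array(m['attitude'],float)
    return a if a.shape==(3,3) else R.from_quat(a,scalar_first=True).as_matrix()
def cast(m,u,v,h,z,fish=False):
    f=h/2/np.tan(np.radians(m['fovy'])/2)
    x,y=u-m['cx'],v-m['cy']
    if fish:
        rr=np.hypot(x,y)+1e-9; t=rr/f; d=np.array([x/rr*np.sin(t),y/rr*np.sin(t),np.cos(t)])
    else: d=np.array([x/f,y/f,1])
    d=rot(m)@d; o=np.array(m['xyz'],float)
    return o+d*(z-o[2])/d[2]
E
python3 - <<'E'
from h import *
for n in ['top','scene']:
    p,d=viewer.capture(n); print(n,viewer.camera_model(n))
    cv2.imwrite(f'pics/{n}0.png',p[...,::-1]); np.savez(f'{n}0.npz',p=p,d=d)
E
```

```text
pics
top {'fovy': 51.59119273301991, 'cx': 324.1635101281242, 'cy': 203.50395073924938, 'xyz': array([ 584.02170371,  -17.97707417, 1189.08407623]), 'attitude': array([ 0.01980645, -0.69823243,  0.71517726, -0.02450826])}
scene {'fovy': 49.526046500256506, 'cx': 320.4417983939682, 'cy': 200.9867244413061, 'xyz': array([1250.95538506,   13.16575315, 1083.36507426]), 'attitude': array([-0.18355366,  0.64942666,  0.71245508, -0.19225197])}
```

View pics/top0.png

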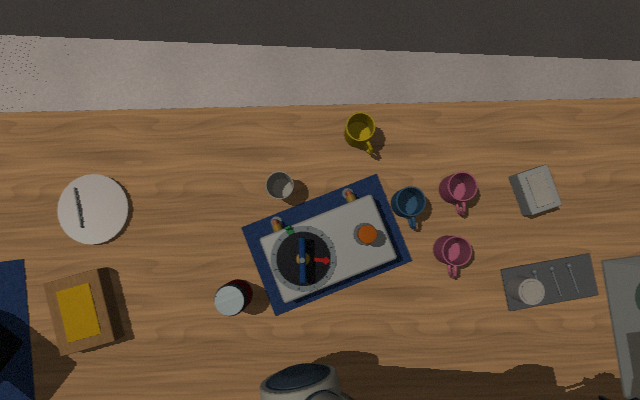

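View pics/scene0.png

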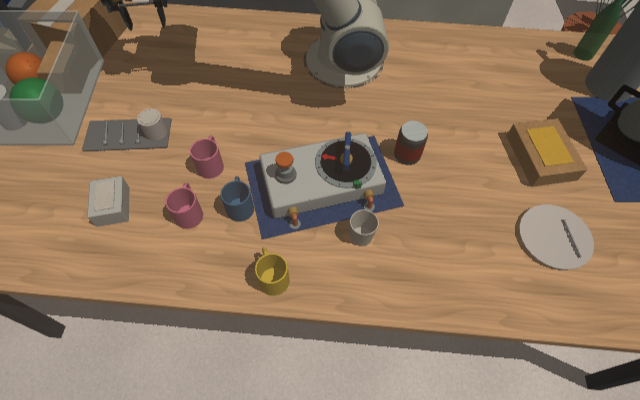

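The top view shows the console with its dial at about (304,259), the handle across it, the pointer at (322,260) pointing right, the green tab at (290,229) and the plunger at (368,234). The blue mug is at (408,202), the paper cup at (280,186) and the tin at (233,297). The other mugs are pink or yellow look-alikes.

```bash
cat > m.py <<'E'
from h import *
def masks(p):
    hsv=cv2.cvtColor(p,cv2.COLOR_RGB2HSV); H,S,V=[hsv[...,i].astype(int) for i in range(3)]
    return dict(red=((H<6)|(H>174))&(S>150)&(V>90),green=(H>45)&(H<90)&(S>100)&(V>50),
      blue=(H>100)&(H<125)&(S>130)&(V>50),orange=(H>6)&(H<16)&(S>180)&(V>120))
E
python3 - <<'E'
from m import *
Z=np.load('top0.npz'); p,d=Z['p'],Z['d']; m=viewer.camera_model('top'); M=masks(p)
win=dict(red=(305,335,245,275,81),green=(280,300,220,240,96),blue=(294,316,230,290,139),orange=(355,382,222,248,150))
c={}
for k,(a,b,e,f,z) in win.items():
    v,u=np.nonzero(M[k][e:f,a:b]); u=u+a; v=v+e
    P=cast(m,u.mean(),v.mean(),400,z); c[k]=P
    pts=np.array([cast(m,x,y,400,z) for x,y in zip(u,v)])[:,:2]
    w,V=np.linalg.eigh(np.cov(pts.T)); 
    print(k,len(u),u.mean(),v.mean(),u.min(),u.max(),v.min(),v.max(),P.round(1),'ax',V[:,1].round(3),'len',np.sqrt(12*w).round(1), 'dep',np.median(d[v,u]))
# circle of dial: dark pixels
g=cv2.cvtColor(p,cv2.COLOR_RGB2HSV)
mk=((g[...,2]<70)).astype(np.uint8); mk[:, :255]=0; mk[:,350:]=0; mk[:215]=0; mk[300:]=0
blue=cv2.inRange(g,(100,100,0),(130,255,255)); mk[blue>0]=0
n,l,s,ce=cv2.connectedComponentsWithStats(mk); i=1+np.argmax(s[1:,4]); print(s[i],ce[i])
cs,_=cv2.findContours((l==i).astype(np.uint8),0,1); C=max(cs,key=cv2.contourArea)
(u,v),rr=cv2.minEnclosingCircle(C); print('dial',u,v,rr,cast(m,u,v,400,80), rr*1109/414)
# console outline
wh=((g[...,1]<40)&(g[...,2]>130)).astype(np.uint8); 
n,l,s,ce=cv2.connectedComponentsWithStats(wh[:, :]); i=l[270,380] or l[250,385]; print('con',i,s[i])
C=np.argwhere(l==i)[:,::-1]; b=cv2.boxPoints(cv2.minAreaRect(C.astype(np.float32))); q=np.array([cast(m,x,y,400,70)[:2] for x,y in b]); print(q.round(0),q.mean(0), [np.linalg.norm(q[j]-q[j-1]) for j in range(4)])
cv2.imwrite('pics/crop.png',cv2.resize(p[165:325,200:440,::-1],None,fx=3.3,fy=3.3,interpolation=cv2.INTER_CUBIC))
E
```

```text
red 63 321.984126984127 259.6984126984127 314 329 257 263 [503.9 -16.8  81. ] ax [0.108 0.994] len [12.7 38.1] dep 1100.3899
green 43 288.74418604651163 230.2093023255814 285 293 225 234 [584.3  68.9  96. ] ax [-0.877 -0.481] len [15.7 25.4] dep 1107.4403
blue 205 301.4829268292683 260.6341463414634 299 305 238 282 [507.   34.9 139. ] ax [-1.    -0.004] len [ 13.5 121.1] dep 1043.7241
orange 231 366.6623376623377 233.56277056277057 359 375 225 242 [ 571.2 -130.3  150. ] ax [-1.    -0.015] len [36.3 38.4] dep 1037.4324
[ 275  231   56   55 1887] [302.68468468 258.21833598]
dial 303.1434020996094 259.06793212890625 29.844635009765625 [506.69316495  33.33117613  80.        ] 79.94613581118377
con 0 [     0      0    640    400 223021]
[[1243.  862.]
 [1206. -924.]
 [ 117. -846.]
 [ 161.  835.]] [681.69586418 -18.24115021] [np.float64(1081.9088079179476), np.float64(1786.6045529544042), np.float64(1091.8394758755355), np.float64(1681.4767830053415)]
```

View pics/crop.png

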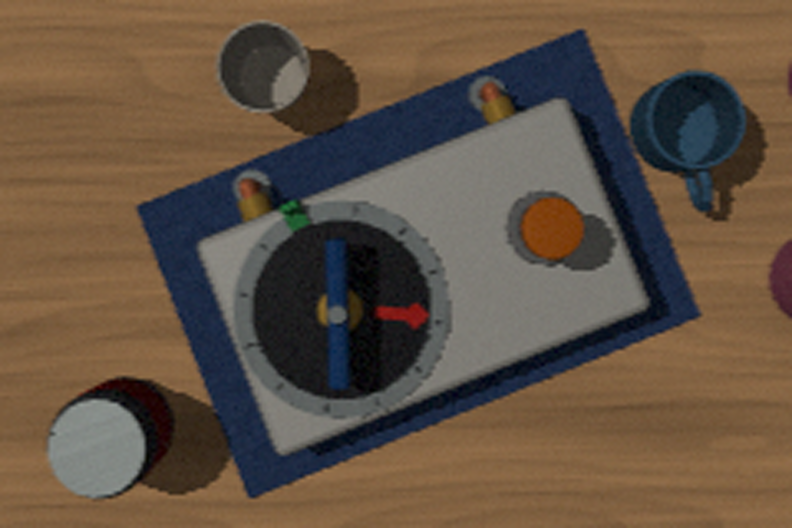

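The axis-to-plunger distance comes to 176 mm, which fits. The pointer sits at about −93° and the tab at +24°, so the turn needed is about 2.06 rad. The bar lies along world x. The crop confirms the parts.

Run:
```python
from h import *
s=r.read_state(); Rt=R.from_quat(s['tool_rot'],scalar_first=True).as_matrix(); print(Rt.round(3),s['clock'])
for t in ([507,34,214],):
    print(Rt.T@(np.array(t)-s['eef_pos'])/25)
print(viewer.camera_model('wrist'))
```

```text
[[ 0.967  0.253 -0.   ]
 [ 0.253 -0.967  0.001]
 [ 0.    -0.001 -1.   ]] 0.1
[ 1.99628689e+01 -2.11715843e+01 -9.05173253e-05]
{'fovy': 65.70646984690485, 'cx': 321.42705901751714, 'cy': 200.97586993636673, 'xyz': array([ 233.98078394, -585.3714593 ,  383.50487226]), 'attitude': array([ 0.10936982,  0.78370039, -0.60528191, -0.08652028])}
```

```bash
python3 -m creep '[[0.5,-0.5,0,0,0],[0.9,-0.95,0,0,0],[0.9,-0.95,0,0,0],[0.9,-0.95,0,0,0],[0.9,-0.95,0,0,0],[0.9,-0.95,0,0,0],[0.9,-0.95,0,0,0],[0.9,-0.95,0,0,0]]'
python3 -m creep '[[0.9,-0.95,0,0,0],[0.9,-0.95,0,0,0],[0.9,-0.95,0,0,0],[0.9,-0.95,0,0,0],[0.9,-0.95,0,0,0],[0.9,-0.95,0,0,0],[0.9,-0.95,0,0,0],[0.9,-0.95,0,0,0]]'
python3 -m creep '[[0.9,-0.95,0,0,0],[0.9,-0.95,0,0,0],[0.9,-0.95,0,0,0],[0.7,-0.8,0,0,0],[0.4,-0.5,0,1,0],[0,0,0,1,0],[0,0,0,0.95,0],[0,0,0,0,0]]'
cat > st.py <<'E'
from h import *
import sys
s=r.read_state(); Rt=R.from_quat(s['tool_rot'],scalar_first=True).as_matrix()
print('t',s['clock'],'p',np.round(s['eef_pos'],1),'yaw',np.degrees(np.arctan2(Rt[1,0],Rt[0,0])).round(1),'F',np.round(s['contact_force'],1),'M',np.round(s['wrist_torque'],2),'gap',s['finger_gap'],s['gripper_force'],'j',np.round(s['joint_pos'],2))
for a in sys.argv[1:]:
    t=np.array(eval(a),float); print(a,'rows',(Rt.T@(t-s['eef_pos'])/25).round(2))
E
python3 st.py '[507,34,214]'
python3 - <<'E'
from h import *
m=viewer.camera_model('wrist'); p,d=viewer.capture('wrist'); cv2.imwrite('pics/w1.png',p[...,::-1]); np.savez('w1.npz',p=p,d=d,cx=m['cx'])
E
```

```text
clock: 0.77
eef_pos: [277.7, -387.1, 213.8]
tool_rot: [-0.0, 0.992, 0.127, -0.0]
contact_force: [1.2, -0.8, 0.9]
finger_gap: 1.001
gripper_force: 0.0
clock: 1.43
eef_pos: [403.8, -157.8, 213.9]
tool_rot: [-0.0, 0.992, 0.127, -0.0]
contact_force: [0.5, -0.1, 0.5]
finger_gap: 1.001
gripper_force: 0.0
clock: 2.1
eef_pos: [469.0, -34.5, 213.7]
tool_rot: [-0.0, 1.0, -0.003, -0.0]
contact_force: [-0.4, -0.1, -0.8]
finger_gap: 1.002
gripper_force: 0.0
t 2.1 p [469.  -34.5 213.7] yaw -0.3 F [-0.4 -0.1 -0.8] M [-0.04 -0.01  0.  ] gap 1.0016454857337536 0.0 j [-0.2   0.28  1.71 -0.    1.15  1.38]
[507,34,214] rows [ 1.51 -2.75 -0.01]
```

View pics/w1.png

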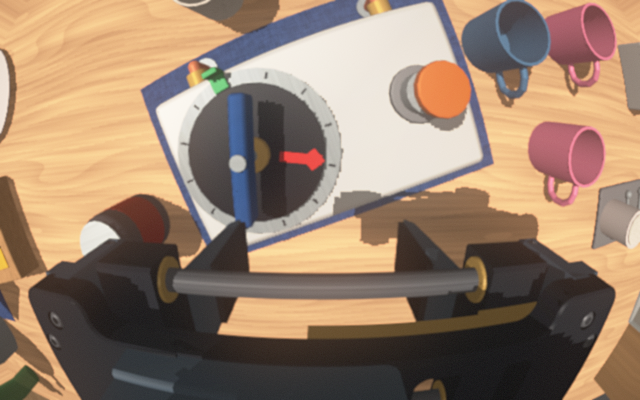

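The wrist view shows the bar at about (240,160), the pointer tip at (322,159), the tab at (215,77) and the plunger cap at (442,90). I'll measure from these.

Run:
```python
from m import *
Z=np.load('w1.npz'); p=Z['p']; m=viewer.camera_model('wrist'); M=masks(p)
win=dict(red=(270,330,140,175,81),green=(200,232,60,95,96),blue=(225,256,90,228,139),orange=(405,480,55,125,150))
for k,(a,b,e,f,z) in win.items():
    v,u=np.nonzero(M[k][e:f,a:b]); u=u+a; v=v+e
    pts=np.array([cast(m,x,y,400,z,True) for x,y in zip(u,v)])[:,:2]
    w,V=np.linalg.eigh(np.cov(pts.T)); print(k,len(u),pts.mean(0).round(1),pts.min(0).round(),pts.max(0).round(),V[:,1].round(2),np.sqrt(12*w).round(1))
print('cap',cast(m,237,163,400,140,True))
hsv=cv2.cvtColor(p,cv2.COLOR_RGB2HSV)
mk=(hsv[...,2]<90).astype(np.uint8); mk[:75]=0; mk[224:]=0; mk[:,:185]=0; mk[:,335:]=0
pts=np.array([cast(m,u,v,400,80,True)[:2] for v,u in np.argwhere(mk)],np.float32)
n,l,s,_=cv2.connectedComponentsWithStats(mk); i=1+np.argmax(s[1:,4]); pts=np.array([cast(m,u,v,400,80,True)[:2] for v,u in np.argwhere(l==i)],np.float32); print('dial',cv2.minEnclosingCircle(pts))
```

```text
red 528 [504.  -16.6] [493. -36.] [513.   6.] [0.1  0.99] [13.9 41.3]
green 186 [582.7  64.9] [572.  54.] [596.  80.] [-0.74 -0.67] [13.2 29.2]
blue 1159 [510.4  33.9] [460.  27.] [564.  40.] [-1.   -0.01] [ 10.8 101.9]
orange 18 [ 575.1 -150.9] [ 564. -152.] [ 585. -147.] [-0.99 -0.16] [ 3.5 19.2]
cap [509.3456324   33.96331625 140.        ]
dial ((503.70684814453125, 26.166732788085938), 68.34920501708984)
```

```bash
python3 -m creep '[[0.4,-0.7,0,0,0],[0.4,-0.7,0,0,0],[0.4,-0.7,0,0,0],[0.36,-0.62,0,0,0],[0,0,0,0,0],[0,0,0,0,0]]'; python3 st.py '[508,34,110]'
```

```text
clock: 2.65
eef_pos: [508.2, 33.2, 213.7]
tool_rot: [0.0, 1.0, 0.001, -0.0]
contact_force: [0.3, -0.8, -0.3]
finger_gap: 1.0
gripper_force: 0.0
t 2.65 p [508.2  33.2 213.7] yaw 0.1 F [ 0.3 -0.8 -0.3] M [-0.02  0.05 -0.02] gap 1.000122906628667 0.0 j [-0.05  0.33  1.63 -0.    1.18  1.52]
[508,34,110] rows [-0.01 -0.03  4.15]
```

```bash
python3 -m creep '[[0,-0.03,1,0,0],[0,0,1,0,0],[0,0,1,0,100],[0,0,0.8,0,150],[0,0,0.35,0,170],[0,0,0,0,180],[0,0,0,0,190],[0,0,0,0,200]]'; python3 -m creep '[[0,0,0,0,200],[0,0,0,0,200],[0,0,0,0,200]]'; python3 st.py '[508,34,110]'
```

```text
clock: 3.32
eef_pos: [508.9, 33.4, 111.3]
tool_rot: [0.0, 1.0, -0.001, 0.001]
contact_force: [-0.1, 0.2, 0.5]
finger_gap: 0.595
gripper_force: 0.0
clock: 3.57
eef_pos: [508.6, 33.7, 110.9]
tool_rot: [0.0, 1.0, -0.001, 0.001]
contact_force: [0.2, -0.2, 0.5]
finger_gap: 0.375
gripper_force: 0.0
t 3.5667 p [508.6  33.7 110.9] yaw -0.1 F [ 0.2 -0.2  0.5] M [-0.02  0.03  0.  ] gap 0.37529597908365814 0.0 j [-0.05  0.47  1.75 -0.    0.92  1.52]
[508,34,110] rows [-0.02 -0.01  0.03]
```

```bash
python3 -m creep '[[0,0,0,0,200],[0,0,0,0,200],[0,0,0,0,200],[0,0,0,0,200],[0,0,0,0,200]]'; python3 st.py;  python3 -m creep '[[0,0,0,-0.6,200],[0,0,0,-1,200],[0,0,0,-1,200],[0,0,0,-1,200],[0,0,0,-1,200],[0,0,0,-1,200],[0,0,0,0,200]]'; python3 st.py
```

```text
clock: 3.98
eef_pos: [508.2, 33.7, 110.2]
tool_rot: [-0.0, 1.0, -0.001, -0.0]
contact_force: [0.3, 0.3, -0.6]
finger_gap: 0.218
gripper_force: 0.0
t 3.9833 p [508.2  33.7 110.2] yaw -0.1 F [ 0.3  0.3 -0.6] M [ 0.   -0.01  0.02] gap 0.21778189163594763 0.0 j [-0.05  0.47  1.75  0.    0.92  1.52]
clock: 4.57
eef_pos: [508.3, 33.5, 110.1]
tool_rot: [0.0, 0.97, 0.243, 0.0]
contact_force: [0.8, -0.9, -0.4]
finger_gap: 0.217
gripper_force: 0.4
t 4.5667 p [508.3  33.5 110.1] yaw 28.2 F [ 0.8 -0.9 -0.4] M [-0.19 -0.05 -0.  ] gap 0.21743637101458285 0.4374560929136351 j [-0.05  0.47  1.75 -0.    0.92  1.03]
```

```bash
python3 -m creep '[[0,0,0,-1,200],[0,0,0,-1,200],[0,0,0,-1,200],[0,0,0,-1,200],[0,0,0,-1,200],[0,0,0,-1,200],[0,0,0,-1,200],[0,0,0,-1,200]]'; python3 -m creep '[[0,0,0,-1,200],[0,0,0,-1,200],[0,0,0,-1,200],[0,0,0,-1,200],[0,0,0,-1,200],[0,0,0,-1,200],[0,0,0,-0.5,200],[0,0,0,0,200]]';python3 st.py
python3 - <<'E'
from h import *
o=[]
for n in ('scene','wrist'):
    p,d=viewer.capture(n); cv2.imwrite(f'pics/{n}2.png',p[...,::-1]); o.append((p,n))
a=cv2.resize(o[0][0][100:230,250:420],None,fx=3,fy=3); b=o[1][0]
W=np.zeros((600,800,3),np.uint8); W[:200,:320]=cv2.resize(b,(320,200)); W[205:205+390,:510]=a
cv2.imwrite('pics/c2.png',W[...,::-1])
E
```

```text
clock: 5.23
eef_pos: [508.8, 33.1, 110.2]
tool_rot: [0.001, 0.829, 0.559, 0.0]
contact_force: [3.0, -7.2, -2.3]
finger_gap: 0.22
gripper_force: 3.7
clock: 5.9
eef_pos: [509.3, 33.5, 110.4]
tool_rot: [0.001, 0.64, 0.768, 0.001]
contact_force: [3.6, -2.8, -0.2]
finger_gap: 0.218
gripper_force: 1.9
t 5.9 p [509.3  33.5 110.4] yaw 100.4 F [ 3.6 -2.8 -0.2] M [-0.42 -0.81 -0.1 ] gap 0.21838349358428066 1.9251049688318744 j [-0.05  0.47  1.75 -0.    0.92 -0.23]
```

View pics/c2.png

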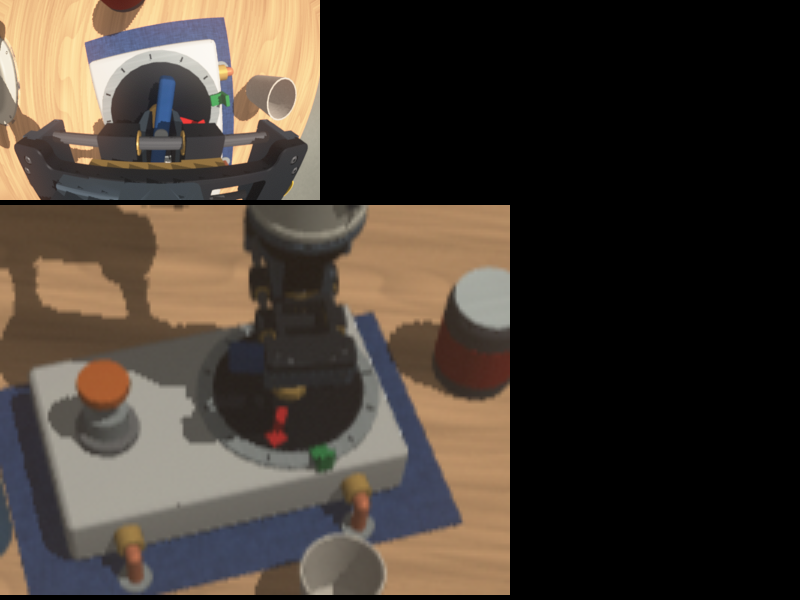

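The pointer is visible in the scene crop at (280,430), and the tab is at (322,457). I'll measure both angles from both cameras.

```bash
cat > ang.py <<'E'
from m import *
A=np.array([508.3,33.8])
def blob(mask,m,z,fish,rmin,rmax):
    n,l,s,c=cv2.connectedComponentsWithStats(mask.astype(np.uint8)); P=[]
    vu=np.argwhere(mask)
    for v,u in vu:
        q=cast(m,u,v,400,z,fish)[:2]
        if rmin<np.linalg.norm(q-A)<rmax: P.append(q)
    return np.array(P)
for n in ('scene','wrist'):
    m=viewer.camera_model(n); p,d=viewer.capture(n); M=masks(p); cv2.imwrite('pics/last_%s.png'%n,p[...,::-1])
    for k,z,a,b in (('red',81,15,85),('green',92,65,105)):
        P=blob(M[k],m,z,n=='wrist',a,b)
        if len(P)<4: print(n,k,'none'); continue
        r_=np.linalg.norm(P-A,axis=1); far=P[r_>r_.max()-8].mean(0); c=P.mean(0)
        w,V=np.linalg.eigh(np.cov(P.T)); an=lambda x:np.degrees(np.arctan2(x[1],x[0])).round(1)
        ax=V[:,1]*np.sign(V[:,1]@(c-A))
        print(n,k,len(P),'c',c.round(1),'rmax',r_.max().round(1),'ang centroid',an(c-A),'tip',an(far-A),'axis',an(ax))
E
python3 ang.py; python3 st.py
```

```text
scene red 45 c [559.8  25.5] rmax 73.7 ang centroid -9.2 tip -9.3 axis -6.1
scene green 25 c [592.   65.8] rmax 102.5 ang centroid 20.9 tip 20.7 axis 58.0
wrist red 358 c [553.4  31.4] rmax 66.2 ang centroid -3.0 tip -0.4 axis 3.5
wrist green 522 c [581.1  71.4] rmax 96.9 ang centroid 27.3 tip 24.3 axis 3.8
t 6.1 p [509.2  33.5 110.4] yaw 100.2 F [ 5.3 -2.5 -0.7] M [-0.55 -0.86 -0.13] gap 0.2198002886850112 2.1211325644981116 j [-0.05  0.47  1.75 -0.    0.92 -0.23]
```

```bash
python3 -m creep '[[0,0,0,-1,200],[0,0,0,-1,200],[0,0,0,-1,200],[0,0,0,-1,200],[0,0,0,-0.8,200],[0,0,0,0,200],[0,0,0,0,200]]';python3 ang.py; python3 st.py
```

```text
clock: 6.68
eef_pos: [509.2, 33.7, 110.4]
tool_rot: [0.001, 0.468, 0.884, 0.0]
contact_force: [6.6, -1.2, 0.4]
finger_gap: 0.217
gripper_force: 2.2
scene red 45 c [563.3  47.7] rmax 69.7 ang centroid 14.2 tip 14.4 axis 16.3
scene green 25 c [591.2  65.4] rmax 95.6 ang centroid 20.9 tip 21.4 axis 77.9
wrist red 342 c [551.7  50.1] rmax 66.2 ang centroid 20.6 tip 23.3 axis 27.7
wrist green 401 c [581.1  72.8] rmax 97.4 ang centroid 28.2 tip 24.5 axis 1.0
t 6.7833 p [509.2  33.7 110.4] yaw 124.2 F [ 5.8 -0.6 -0.1] M [-0.17 -1.14 -0.07] gap 0.21337902320791938 2.2678562812507153 j [-0.05  0.47  1.75  0.    0.92 -0.65]
```

```bash
python3 -m creep '[[0,0,0,-0.6,200],[0,0,0,-0.5,200],[0,0,0,0,200],[0,0,0,0,200]]';python3 ang.py; python3 st.py; python3 -c "
import cv2,numpy as np
a=cv2.resize(cv2.imread('pics/last_scene.png')[140:200,310:400],None,fx=5,fy=5,interpolation=2);b=cv2.resize(cv2.imread('pics/last_wrist.png')[140:270,300:500],None,fx=2,fy=2)
W=np.zeros((570,460,3),np.uint8);W[:300,:450]=a;W[305:565,:400]=b;cv2.imwrite('pics/c3.png',W)"
```

```text
clock: 7.12
eef_pos: [509.3, 33.7, 110.4]
tool_rot: [0.001, 0.425, 0.905, 0.0]
contact_force: [6.4, 0.0, -0.6]
finger_gap: 0.216
gripper_force: 2.4
scene red 48 c [560.8  52. ] rmax 70.4 ang centroid 19.1 tip 19.3 axis 20.2
scene green 25 c [591.2  65.4] rmax 95.6 ang centroid 20.9 tip 21.4 axis 77.9
wrist red 326 c [549.6  53.7] rmax 65.7 ang centroid 25.7 tip 28.5 axis 33.0
wrist green 184 c [582.9  75.9] rmax 97.5 ang centroid 29.5 tip 26.5 axis 1.7
t 7.2167 p [509.2  33.7 110.4] yaw 129.7 F [ 6.  -0.2 -0.3] M [-0.07 -1.2  -0.16] gap 0.2140109938589963 2.340151359094307 j [-0.05  0.47  1.75  0.    0.92 -0.74]
```

View pics/c3.png

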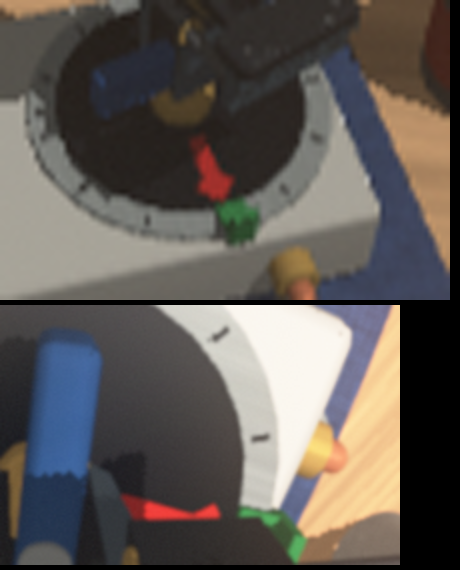

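The pointer is within a few degrees of the tab. I'll let go, rise, and take a clear look.

```bash
python3 -m creep '[[0,0,0,0,140],[0,0,0,0,140],[0,0,0,0,140],[0,0,0,0,140],[0,0,-0.5,0,140],[0,0,-1,0,140],[0,0,-1,0,140],[0,0,-1,0,140]]'; python3 -m creep '[[0,0,-0.5,0,140],[0,0,0,1,140],[0,0,0,1,140],[0,0,0,1,140],[0,0,0,1,140],[0,0,0,1,140],[0,0,0,1,140],[0,0,0,1,140]]';  python3 st.py '[571,-132,200]'
```

```text
clock: 7.88
eef_pos: [507.7, 33.8, 198.5]
tool_rot: [-0.001, 0.424, 0.906, -0.0]
contact_force: [-0.5, -0.5, -0.7]
finger_gap: 0.451
gripper_force: 0.0
clock: 8.55
eef_pos: [507.9, 33.8, 210.1]
tool_rot: [-0.0, 0.678, 0.735, -0.0]
contact_force: [-0.5, -0.2, -0.1]
finger_gap: 0.451
gripper_force: 0.0
t 8.55 p [507.9  33.8 210.1] yaw 94.6 F [-0.5 -0.2 -0.1] M [-0.01 -0.08  0.05] gap 0.45110184244379475 0.0 j [-0.05  0.34  1.63  0.    1.17 -0.13]
[571,-132,200] rows [-6.81  1.98  0.4 ]
```

```bash
python3 -m creep '[[-0.8,0.25,0,0,200],[-1,0.29,0,0,220],[-1,0.29,0,0,255],[-1,0.29,0,0,255],[-1,0.29,0.2,0,255],[-1,0.29,0.2,0,255],[-0.8,0.25,0,0,255],[0,0,0,0,255]]'
cat >> ang.py <<'E'
m=viewer.camera_model('top'); p,d=viewer.capture('top'); M=masks(p); M['red'][:,340:]=0; 
for k,z,a,b in (('red',81,15,85),('green',94,65,105)):
    P=blob(M[k],m,z,False,a,b)
    if len(P): c=P.mean(0); print('top',k,len(P),c,np.degrees(np.arctan2(*(c-A)[::-1])))
cv2.imwrite('pics/last_top.png',p[...,::-1])
E
python3 ang.py; python3 st.py '[571,-132,200]'; python3 -c "
import cv2,numpy as np
a=cv2.resize(cv2.imread('pics/last_top.png')[200:320,230:400],None,fx=3,fy=3,interpolation=2);b=cv2.resize(cv2.imread('pics/last_wrist.png'),(320,200))
W=np.zeros((570,510,3),np.uint8);W[:360]=a;W[365:565,:320]=b;cv2.imwrite('pics/c4.png',W)"
```

```text
clock: 9.22
eef_pos: [571.8, -129.7, 199.6]
tool_rot: [0.0, 0.677, 0.736, -0.0]
contact_force: [-1.6, -0.1, -0.5]
finger_gap: 0.005
gripper_force: 0.0
scene red 58 c [557.1  50.3] rmax 70.4 ang centroid 18.7 tip 19.3 axis 22.3
scene green 23 c [591.2  65.4] rmax 94.9 ang centroid 20.9 tip 21.2 axis 91.4
wrist red 502 c [555.3  51.8] rmax 71.8 ang centroid 21.0 tip 20.9 axis 20.0
wrist green 58 c [581.5  57.6] rmax 82.8 ang centroid 18.0 tip 17.9 axis 11.9
top red 73 [555.76366274  52.9897139 ] 22.013644463891673
top green 40 [584.76532959  69.19040942] 24.836091104103378
t 9.3667 p [ 570.4 -126.1  199.9] yaw 94.9 F [-1.   0.5  0.4] M [-0.02 -0.12  0.04] gap 0.005676679705358095 0.0 j [-0.32  0.45  1.47  0.    1.23 -0.4 ]
[571,-132,200] rows [-0.24  0.   -0.  ]
```

View pics/c4.png

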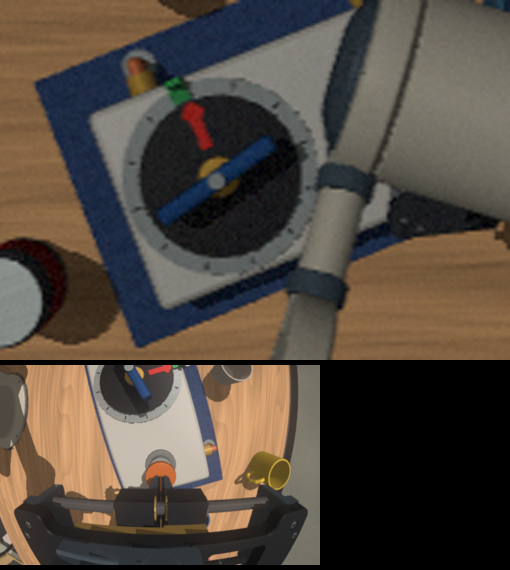

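The clear top view gives the pointer at 22.0° and the tab at 24.8°, so it is about 2.5° short. The scene view agrees at 2.2°. I'll go back and nudge it 2.5°.

```bash
python3 -m creep '[[0.8,-0.25,-0.2,0,140],[1,-0.29,-0.2,0,140],[1,-0.29,0,0,140],[1,-0.29,0,0,140],[1,-0.29,0,0,140],[1,-0.29,0,0,140],[0.8,-0.26,0,0,140],[0,0,0,-1,140]]';python3 -m creep '[[0,0,0,-1,140],[0,0,0,-1,140],[0,0,0,-1,140],[0,0,0,-1,140],[0,0,0,-0.8,140],[0,0,0,0,140]]';  python3 st.py '[508.5,33.8,110]'
```

```text
clock: 10.03
eef_pos: [505.4, 37.7, 210.4]
tool_rot: [-0.001, 0.643, 0.766, 0.0]
contact_force: [1.3, 0.2, 1.0]
finger_gap: 0.45
gripper_force: 0.0
clock: 10.53
eef_pos: [507.2, 34.7, 210.3]
tool_rot: [-0.0, 0.468, 0.884, 0.0]
contact_force: [0.0, 0.4, 0.2]
finger_gap: 0.453
gripper_force: 0.0
t 10.5333 p [507.2  34.7 210.3] yaw 124.2 F [0.  0.4 0.2] M [ 0.06 -0.13 -0.02] gap 0.4529337394547713 0.0 j [-0.05  0.33  1.63  0.    1.17 -0.65]
[508.5,33.8,110] rows [-0.06  0.02  4.01]
```

```bash
python3 -m creep '[[-0.06,0.02,0.8,0,140],[0,0,1,0,140],[0,0,1,0,140],[0,0,0.8,0,140],[0,0,0.41,0,140],[0,0,0,0,200],[0,0,0,0,200],[0,0,0,0,200]]';python3 -m creep '[[0,0,0,0,200],[0,0,0,-0.5,200],[0,0,0,-0.5,200],[0,0,0,-0.5,200],[0,0,0,-0.1,200],[0,0,0,0,200],[0,0,0,0,200]]';  python3 st.py; python3 ang.py
```

```text
clock: 11.2
eef_pos: [509.5, 33.0, 110.8]
tool_rot: [0.0, 0.471, 0.882, 0.0]
contact_force: [0.6, -0.6, -0.8]
finger_gap: 0.265
gripper_force: 0.0
clock: 11.78
eef_pos: [510.1, 32.8, 110.6]
tool_rot: [0.001, 0.408, 0.913, 0.0]
contact_force: [3.4, 2.2, 2.1]
finger_gap: 0.219
gripper_force: 2.3
t 11.7833 p [510.1  32.8 110.6] yaw 131.8 F [3.4 2.2 2.1] M [ 0.39 -0.82 -0.15] gap 0.21867057409137255 2.256911300464708 j [-0.05  0.47  1.75  0.    0.92 -0.78]
scene red 49 c [560.3  53.3] rmax 71.1 ang centroid 20.6 tip 20.6 axis 21.9
scene green 25 c [592.   65.7] rmax 104.2 ang centroid 20.8 tip 18.6 axis 45.2
wrist red 394 c [549.4  54.6] rmax 66.5 ang centroid 26.9 tip 29.8 axis 34.5
wrist green 104 c [585.4  76.9] rmax 97.4 ang centroid 29.2 tip 27.2 axis 1.7
top green 1 [597.98906402  68.14907537] 20.955816915205496
```

```bash
python3 -m creep '[[0,0,0,-0.2,200],[0,0,0,0,200],[0,0,0,0,140],[0,0,0,0,140],[0,0,0,0,140],[0,0,0,0,140],[0,0,-0.5,0,140],[0,0,-1,0,140]]'; python3 -m creep '[[0,0,-1,0,140],[0,0,-1,0,140],[0,0,-0.4,1,140],[0,0,0,1,200],[0,0,0,1,255],[0,0,0,1,255],[0,0,0,1,255],[0,0,0,1,255]]';  python3 st.py '[571,-130,200]'
```

```text
clock: 12.6
eef_pos: [507.3, 32.8, 145.7]
tool_rot: [-0.002, 0.4, 0.917, -0.001]
contact_force: [-0.2, 0.8, -0.0]
finger_gap: 0.451
gripper_force: 0.0
clock: 13.27
eef_pos: [508.9, 32.7, 207.3]
tool_rot: [-0.0, 0.625, 0.781, -0.0]
contact_force: [-1.1, -0.2, -0.4]
finger_gap: 0.118
gripper_force: 0.0
t 13.2667 p [508.9  32.7 207.3] yaw 102.6 F [-1.1 -0.2 -0.4] M [ 0.03 -0.12 -0.03] gap 0.11839443729819246 0.0 j [-0.05  0.34  1.63 -0.    1.17 -0.27]
[571,-130,200] rows [-6.89  1.    0.29]
```

```bash
python3 -m creep '[[-0.9,0.12,0,0,255],[-1,0.15,0,0,255],[-1,0.15,0,0,255],[-1,0.15,0.1,0,255],[-1,0.15,0.1,0,255],[-1,0.14,0.1,0,255],[-0.9,0.14,0,0,255],[0,0,0,0,255]]'; python3 -m creep '[[0,0,0,0,255]]'; python3 ang.py; python3 st.py '[571.5,-130.5,152]'
python3 - <<'E'
from m import *
p=cv2.imread('pics/last_wrist.png')[...,::-1]; m=viewer.camera_model('wrist')
hs=cv2.cvtColor(p.copy(),cv2.COLOR_RGB2HSV); mk=cv2.inRange(hs,(4,170,100),(16,255,255)); 
n,l,s,c=cv2.connectedComponentsWithStats(mk)
for i in range(1,n):
    if s[i,4]>150:
        P=np.array([cast(m,u,v,400,150,True)[:2] for v,u in np.argwhere(l==i)],np.float32); print(s[i],cv2.minEnclosingCircle(P))
E
```

```text
clock: 13.93
eef_pos: [572.6, -130.8, 199.4]
tool_rot: [0.0, 0.624, 0.781, -0.0]
contact_force: [-0.1, -0.1, -0.4]
finger_gap: 0.004
gripper_force: 0.0
clock: 14.02
eef_pos: [571.4, -128.1, 199.4]
tool_rot: [-0.0, 0.624, 0.782, -0.0]
contact_force: [-0.3, 0.1, -0.5]
finger_gap: 0.001
gripper_force: 0.0
scene red 60 c [556.2  52.6] rmax 71.1 ang centroid 21.4 tip 21.7 axis 24.9
scene green 23 c [591.2  65.4] rmax 94.9 ang centroid 20.9 tip 21.2 axis 91.4
wrist red 511 c [554.9  54.4] rmax 72.3 ang centroid 23.8 tip 24.2 axis 23.9
wrist green 158 c [582.3  62.8] rmax 96.4 ang centroid 21.4 tip 22.6 axis 29.7
top red 71 [554.97860952  55.41862051] 24.850629775825215
top green 42 [584.58245232  69.28188235] 24.94493771421817
t 14.1667 p [ 571.  -126.6  199.8] yaw 102.9 F [-0.1  0.3  0.5] M [ 0.   -0.13 -0.01] gap 0.005103243707321554 0.0 j [-0.32  0.45  1.46  0.    1.23 -0.55]
[571.5,-130.5,152] rows [-0.16 -0.02  1.91]
[ 291  196   59   43 1318] ((570.7218627929688, -129.6119842529297), 22.192699432373047)
```

The pointer is at 24.85° and the tab at 24.95°, so the valve is set. The plunger cap measures (571,−130) with radius 22, which fits. Now I'll press it.

```bash
python3 -m creep '[[-0.15,0,0.7,0,255],[0,0,0.8,0,255],[0,0,0.41,0,255],[0,0,0,0,255]]'; python3 -m creep '[[0,0,0.3,0,255],[0,0,0.3,0,255],[0,0,0.3,0,255],[0,0,0.05,0,255],[0,0,0,0,255],[0,0,0,0,255]]'; python3 st.py
```

```text
clock: 14.5
eef_pos: [571.2, -129.9, 150.4]
tool_rot: [-0.002, 0.623, 0.782, -0.001]
contact_force: [-1.3, 0.6, 0.8]
finger_gap: 0.0
gripper_force: 0.2
clock: 15.0
eef_pos: [572.8, -130.6, 129.9]
tool_rot: [0.0, 0.623, 0.782, 0.0]
contact_force: [-5.0, 2.8, 13.2]
finger_gap: 0.004
gripper_force: 6.5
t 15.0 p [ 572.8 -130.6  129.9] yaw 102.9 F [-5.   2.8 13.2] M [0.54 0.67 0.01] gap 0.0039573728031529875 6.506659537553787 j [-0.33  0.53  1.54  0.    1.07 -0.55]
```

```bash
python3 -m creep '[[0,0,0.12,0,255],[0,0,0.05,0,255],[0,0,0,0,255]]'; python3 -m creep '[[0,0,0.05,0,255],[0,0,0,0,255]]'
```

```text
clock: 15.25
eef_pos: [572.8, -130.6, 128.0]
tool_rot: [0.001, 0.623, 0.782, 0.001]
contact_force: [-16.0, 7.3, 48.6]
finger_gap: 0.006
gripper_force: 24.5
clock: 15.42
eef_pos: [572.9, -130.6, 127.8]
tool_rot: [0.002, 0.623, 0.782, 0.001]
contact_force: [-21.5, 5.7, 67.5]
finger_gap: 0.006
gripper_force: 33.8
```

The force climbs steeply at z≈128, so the plunger is at its stop. I'll ease off slightly while staying on the stop, and hold.

```bash
python3 -m creep '[[0,0,-0.07,0,255],[0,0,0,0,255],[0,0,0,0,255],[0,0,0,0,255],[0,0,0,0,255],[0,0,0,0,255],[0,0,0,0,255],[0,0,0,0,255]]'; python3 -m creep '[[0,0,0,0,255],[0,0,-0.3,0,255],[0,0,-0.6,0,255],[0,0,-1,0,255],[0,0,-1,0,255],[0,0,-1,0,255],[0,0,-1,0,255],[0,0,0,0,255]]'; python3 st.py; python3 ang.py
python3 - <<'E'
from m import *
m=viewer.camera_model('scene'); p,d=viewer.capture('scene'); q,_=np.load('scene0.npz')['p'],0
o=[]
for im in (q,p):
    mk=masks(im)['orange']; mk[:140]=0;mk[185:]=0;mk[:,:270]=0;mk[:,300:]=0; o.append(np.argwhere(mk).mean(0).round(1))
print(o); cv2.imwrite('pics/end.png',p[...,::-1])
E
```

```text
clock: 16.08
eef_pos: [572.8, -130.6, 128.1]
tool_rot: [0.001, 0.623, 0.782, 0.001]
contact_force: [-13.9, 5.4, 42.7]
finger_gap: 0.002
gripper_force: 21.1
clock: 16.75
eef_pos: [574.6, -131.4, 253.0]
tool_rot: [0.004, 0.623, 0.782, 0.001]
contact_force: [0.1, 0.3, 0.6]
finger_gap: 0.007
gripper_force: 0.0
t 16.75 p [ 574.6 -131.4  253. ] yaw 102.9 F [0.1 0.3 0.6] M [ 0.06 -0.11 -0.01] gap 0.0068689688433751644 0.0 j [-0.33  0.4   1.39  0.    1.34 -0.55]
scene red 59 c [555.9  52.6] rmax 71.1 ang centroid 21.6 tip 22.2 axis 25.7
scene green 22 c [591.4  65.9] rmax 95.6 ang centroid 21.1 tip 21.7 axis 84.5
wrist red 384 c [554.9  54.7] rmax 71.6 ang centroid 24.1 tip 24.3 axis 24.2
wrist green 145 c [583.7  65.9] rmax 96.9 ang centroid 23.0 tip 25.2 axis 43.3
top red 69 [554.81634105  55.34719694] 24.854411647021216
top green 40 [584.96590997  69.31857761] 24.857835063668766
[array([nan, nan]), array([158.5, 283. ])]<stdin>:5: RuntimeWarning: Mean of empty slice.
  ret = um.true_divide(
```

View pics/end.png

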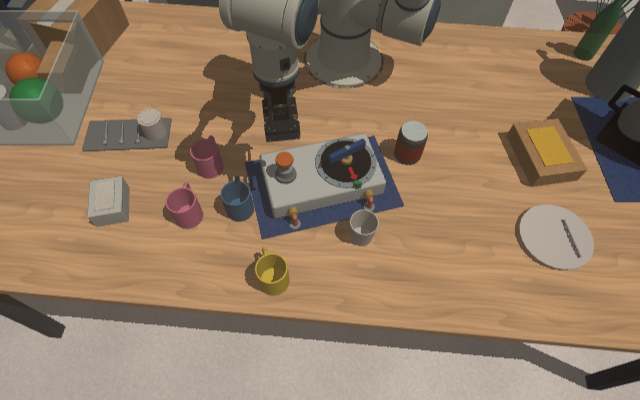

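The end view shows the plunger back up at (284,159) and the pointer on the tab at (357,183). The mug, tin and cup have not moved, and the arm is clear of everything.

```bash
python3 -c "
from rig import workorder; print(workorder.sign_off())"
```

```text
the job is handed in; nothing more can be done
None
```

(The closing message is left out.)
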